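Clamp a card bundle with the outer press ring, then lock it with the inner knob

TASK

A bundle of cards lies under the foot of the small hand press. Turn the outer ring of its double knob clockwise until the foot holds the bundle down with about 14 N (firm, not crushed), without turning the small lock knob in its centre; then turn that inner knob clockwise fully home without shifting the ring. Let go and leave the bundle and everything else on the table where it lies.

Things in the scene. Friction and masses are not known exactly. Their poses are not given: they have to be found in the camera images.
- press: Fixed grey C-frame hand press, 130 mm wide, 152 mm high. Origin on the table under the common vertical axis of both knobs and the foot; x points to the column at its back (x = 52 to 88 mm, 50 mm wide). Arm over the bed: 40 mm wide, z = 74 to 92 mm, ends 30 mm before the axis. Collar 38 mm in diameter on it to z = 106 mm, then ring, then lock knob. The bundle lies on its plywood bed.
- ring_grip (a point): Centre of the outer ring, on the knob axis, half-way up. Black knurled disc 52 mm in diameter, 22 mm high (z = 106 to 128 mm above the table), free all round; below it the narrower collar, 14 mm high, then the arm. Axes as the press.
- lock_grip (a point): Centre of the inner lock knob, on the same axis half-way up. A black knurled knob 24 mm in diameter and 22 mm high (z = 130 to 152 mm), 2 mm above the top of the ring. Axes as the press.
- ring (a joint): Turn of the outer ring, rad: 0 at the start, grows clockwise seen from above, to 2.2; lowers the foot 12 mm per rad. Constant friction about 0.30 N m, stays where left. Once the sole touches, each newton on the bundle adds 0.012 N m against clockwise (14 N: 0.17 N m); at rest friction can hide it, to either side by up to 0.30. The sole springs 8 N per mm: 96 N per rad.
- lock (a joint): Turn of the inner lock knob, rad: 0 to 0.15 at the start (free), grows clockwise seen from above, hard stop at 1.2 (locked, fully home). Friction torque about 0.06 N m; stays where it is left. It is not linked to the ring's turning.
- foot: Steel disc of the press foot, 34 mm in diameter, on the knob axis under the arm; origin at its underside, 66 mm above the table at the start. Below it a 36 mm rubber sole on a short stud, which is screwed out to a different length each time and springs: its underside is 4 to 13 mm above the bundle at the start, not known exactly, so the load must be felt at the ring.
- bundle: Banded bundle of white cards to be clamped, 71 x 104 x 29 mm, lying loose on the bed under the foot, its long side across the press. Origin at the middle of its underside.
- card_box: Dark lidded card box, 58 x 96 x 31 mm. Bystander, loose; origin at the middle of its underside. To be left alone.
- glue_stick: Upright glue stick, 25 mm in diameter, 88 mm high, standing beside the press. Bystander, loose; origin at the middle of its underside. To be left alone.
- label_roll: Roll of white labels standing on its end, 64 mm in diameter, 38 mm high, beside the press. Bystander, loose; origin at the middle of its underside. To be left alone.
- cards_b: Second banded card bundle, 88 x 110 x 24 mm. Bystander, loose; origin at the middle of its underside. To be left alone.
- battery: Battery lying flat, 15 x 50 x 15 mm, beside the press. Bystander, loose; origin at the middle of its underside. To be left alone.
Mind the look-alikes: they are no part of the job. What is shaped like the bundle but blue is not meant.

How it is judged (in metres and radians):
On the way, in this order (a step that is already met when the one before it is completed fails the run):
1. the foot holds the bundle with 8 to 20 N while the inner lock knob has not been turned (below 0.3 rad) (contact force between foot and bundle between 8 and 20 N and value of joint lock below 0.3 rad), for 0.3 s.
2. the inner lock knob is turned fully home (past 1.1 rad) with the foot still holding the bundle with 8 to 20 N (contact force between foot and bundle between 8 and 20 N and value of joint lock above 1.1 rad), for 0.2 s.
At the end, for the whole second after the job is handed in: The foot presses on the bundle with 8 to 20 N, the lock knob is within 0.1 rad of its stop (past 1.1 rad), the ring is still, and the bundle lies at rest within 8 mm of where it was (all of step 2 and distance of bundle from where it was at the start of the episode below 0.008 m and linear speed of bundle below 0.01 m/s and not (velocity of joint ring above 0.05 rad/s or velocity of joint ring below -0.05 rad/s)); the robot touches nothing.
It fails at once if the bundle is crushed: more than 28 N between foot and bundle (contact force between foot and bundle above 28 N).
It fails at once if the lock knob is turned (past 0.35 rad) before the foot holds the bundle (under 5 N) (value of joint lock above 0.35 rad and contact force between foot and bundle below 5 N).
It fails at once if the lock knob turns while the ring is being turned: both faster than 0.25 rad/s at once ((velocity of joint ring above 0.25 rad/s or velocity of joint ring below -0.25 rad/s) and (velocity of joint lock above 0.25 rad/s or velocity of joint lock below -0.25 rad/s)).
It fails at once if the ring turns (faster than 0.25 rad/s) after the lock knob has been turned past 0.4 rad (value of joint lock above 0.4 rad and (velocity of joint ring above 0.25 rad/s or velocity of joint ring below -0.25 rad/s)).
It fails at once if a bystander is moved by more than 15 mm (distance of any of card_box, glue_stick, label_roll, cards_b, battery from where it was at the start of the episode above 0.015 m).
It also fails if it takes over 54 s, if anything falls off the work surface, if the arm or the gripper's body presses on something with over 40 N, if the wrist force passes 120 N, or if a joint passes its speed limit or range.

ROBOT

A 6-joint arm with a two-finger parallel gripper is mounted at the origin on a cart in front of the work surface, level with it; the furniture and walls round the work are solid. World frame = base frame: x ahead of the robot, y to its left, z up, the work surface at z = 0. Lengths are in mm, angles in rad, forces in N, time in s.
With the tool pointing down it reaches from about 350 to 975 mm from the base axis. Payload 7.1 kg.
Tool frame: the origin (TCP) lies at the very end of the fingers, on their centre line; the grasp point (between the pads) lies 19 mm behind it (robot.grasp_offset is the distance from the TCP to the grasp point, in mm); z points along the fingers, y is the line along which they close (so a half turn about z gives the same grasp; the last joint's range is limited). The gripper opens to 88 mm and grips with 3 to 60 N. Pads are 20 mm wide; open, the fingers measure 115 mm over their backs; the gripper's body (75 mm by 178 mm) begins 61 mm behind the grasp point.
Start: joints at [-1.306, 0.423, 1.63, -0, 1.089, -0.019], TCP at [175.022, -599.977, 222.675] pointing down, gripper open.
Joint ranges: [-3, 3], [-0.9, 2.11], [0.09, 2.58], [-1.31, 4.45], [0.11, 2.69], [-2.54, 2.54]. Speed limits (rad/s): [2.39, 2.39, 3.01, 3.14, 3.14, 3.14].

INTERFACE

Orientations are given as a unit quaternion [x, y, z, w].
In Python, from plant import sensors, snapshot, finish_job, spot_in, robot gives the robot as it stands.
- The arm moves only by the tool step_arm, never from a script. Its argument "moves" is text: rows parted by semicolons, each of 4 numbers parted by spaces: the shift along the tool's x, y, z in m, then the turn about the tool's z in degrees. A call has exactly 10 rows; each row shifts and turns the commanded pose from where the row before left it, along the tool's axes as they then stand; what a row does not reach is not made up. A row lasts 1/12 s, in which the tool goes at most 41.7 mm and 7.16 degrees, less where a joint would pass 70% of its speed; a pose out of reach is approached as far as the arm can. A call is refused whole if a number of a shift passes 0.0417 or a number of a turn 7.16, either way. A call with a gripper value outside its range is refused whole. "fingers" is the closure, from -1 (fully open) to 1 (shut), set as the call begins (left out, the last holds). The fingers move at their own pace and stop on an object; "newtons" is the grip in N (left out, the last holds). Time passes only in rows, so rows that do not move let the fingers close, or fill a call up. It gives the time, the measured TCP pose, the force, the opening and the grip force at its end, in the units of the state.
- sensors.sense(): the state, without advancing time (a new reading comes with each control period).
- snapshot(name): name is "scene" or "top" or "wrist"; returns a dict with "pixels" (480x640x3 uint8, blue, green, red), "range_z" (480x640 float32, mm along the optical axis (not along the pixel's ray), 0 where there is no reading), "camera_matrix" (3x3 intrinsics, pixels), "rvec" (rotation vector, rad) and "tvec" (3), from world to camera coordinates, as OpenCV has them; the wrist camera has in their place "tool_from_camera" (4x4, takes a point from camera to tool coordinates, whose origin is the TCP and whose axes are the flange's). Camera axes: x right, y down, z forward; pixel columns grow to the right and rows downward; lengths in mm; the calibration is good to about 2 mm. A picture is of the moment at which its call begins: read the wrist's pose just before it.
- finish_job(): hands the job in; it is judged then, once.
Trained networks look in the newest picture that a camera, given by its name, has taken for a name from the list of things; names that differ only in an ending like _2 or _b are one class to them, and where a whole thing is asked for, a point or a joint stands for the part that bears it (a point fixed in the world has none). Each returns a list of dicts, best first, with "confidence" (0 to 1); they miss things now and then, are a little off and sometimes report something else, mostly with a low value. They report only what shows in the picture. A call takes as long as a camera call. They do not tell look-alikes from the thing itself.
- spot_in(camera, name): "centre" ([column, row] as shares, 0 to 1, of the picture: columns of its width, rows of its height, amid what is visible of it).
The state is a dict: "t": time; "q": joint angles; "qd": joint speeds; "tau": joint torques, N m; "eef_pos": TCP position; "orientation": TCP orientation; "contact_force": force on the tool from outside, world axes, zero at the start; "ft_torque": the same for the moment, N m; "opening": opening from 0.0 (shut) to 1.0 (fully open); "gripper_force": force on a finger pad.
Only numpy, scipy, OpenCV 4.12 (cv2) and the standard library are available. Lean on these libraries where they do the work, as an engineer would, in place of code of your own. Each camera call takes 0.05 s, during which the arm holds its last target. There are 200 camera calls.

## Working session

There is one attempt and no reset: what is moved stays moved. The work goes in short steps, Python scripts to look and compute and a tool call to move; the robot and the scene stay as the last step left them, time stands still between calls to the robot, and variables do not carry over. Pictures are saved under pics/ and viewed, at most 10 in all, crops included, and the job is handed in when it is done.

Besides the shell and the picture viewer there is one more tool, called as name(argument=value, ...) on one line, values as JSON. step_arm: Moves the arm, as the interface text tells. Its arguments: {"type":"object","properties":{"moves":{"type":"string"},"fingers":{"type":"number"},"newtons":{"type":"number"}},"required":["moves"]}

```bash
ls; mkdir -p pics; cat > h.py <<'E'
import numpy as np,cv2
from plant import sensors,snapshot,finish_job,spot_in,robot
def pts(s):
    K=s["camera_matrix"];z=s["range_z"].astype(float)
    v,u=np.mgrid[0:480,0:640]
    P=np.stack([(u-K[0,2])/K[0,0]*z,(v-K[1,2])/K[1,1]*z,z],-1)
    R,_=cv2.Rodrigues(np.array(s["rvec"],float));t=np.array(s["tvec"],float).ravel()
    return (P-t)@R
E
python3 - <<'E'
from h import *
for c in ("scene","top"):
    s=snapshot(c);cv2.imwrite(f"pics/{c}0.png",s["pixels"]);P=pts(s)
    np.savez(f"{c}0.npz",P=P,z=s["range_z"])
    for n in ("press","ring_grip","lock_grip","bundle","foot","card_box","glue_stick","label_roll","battery"):
        for d in spot_in(c,n)[:2]:
            u,v=int(d["centre"][0]*640),int(d["centre"][1]*480)
            print(c,n,u,v,round(d["confidence"],2),P[v,u].round())
print({k:np.round(v,3) for k,v in sensors.sense().items()})
E
```

```text
pics
scene press 305 298 0.59 [510. 101.  78.]
scene ring_grip 306 299 0.82 [524.  68.  19.]
scene lock_grip 304 299 0.56 [530.  65.  12.]
scene bundle 332 310 0.96 [456.  92.  51.]
scene bundle 280 162 0.95 [ 739. -279.   27.]
scene foot 322 302 0.47 [480.  87.  60.]
scene card_box 399 212 0.92 [ 412. -227.   27.]
scene card_box 360 174 0.71 [ 540. -317.   21.]
scene glue_stick 297 346 0.71 [485. 201.  71.]
scene label_roll 325 255 0.59 [527. -49.  26.]
scene label_roll 330 309 0.38 [461.  91.  51.]
scene battery 365 323 0.65 [391.  74.  13.]
scene battery 360 173 0.6 [ 541. -319.   22.]
top press 262 255 0.82 [526.  73.  94.]
top ring_grip 264 255 0.68 [ 520.  -39. 1065.]
top lock_grip 264 255 0.78 [ 520.  -39. 1065.]
top bundle 441 157 0.68 [ 736. -292.   28.]
top bundle 281 272 0.67 [492.  39.  53.]
top card_box 414 309 0.69 [ 418. -235.   32.]
top glue_stick 207 272 0.47 [492. 180.  91.]
top label_roll 313 257 0.78 [523. -25.  41.]
top battery 269 318 0.65 [394.  66.  12.]
{'t': np.float64(1.0), 'q': array([-1.306,  0.423,  1.63 , -0.   ,  1.089, -0.019]), 'qd': array([ 0.   ,  0.002,  0.   , -0.001, -0.001, -0.   ]), 'tau': array([-0.0000e+00, -5.4458e+01, -2.7405e+01,  6.4000e-02,  1.7000e-02,
        0.0000e+00]), 'eef_pos': array([ 175.001, -600.021,  222.704]), 'orientation': array([ 0.99 ,  0.141, -0.   ,  0.   ]), 'contact_force': array([-1.206, -0.501,  0.676]), 'ft_torque': array([ 0.005, -0.018, -0.006]), 'gripper_force': np.float64(0.0), 'opening': np.float64(0.998)}
```

```bash
python3 - <<'E'
from h import *
a=cv2.imread("pics/top0.png")[170:370,160:360];b=cv2.imread("pics/scene0.png")[200:400,220:420]
cv2.imwrite("pics/c0.png",cv2.resize(np.hstack([a,b]),(800,400),interpolation=cv2.INTER_CUBIC))
P=np.load("top0.npz")["P"]
for lo,hi in((147,157),(123,133),(88,96),(98,110)):
    m=(abs(P[...,2]-(lo+hi)/2)<(hi-lo)/2)&(abs(P[...,0]-520)<150)&(abs(P[...,1]-60)<160)
    Q=P[m]
    if len(Q)>8:print(lo,len(Q),Q.mean(0).round(1),Q.min(0).round(),Q.max(0).round(),cv2.minAreaRect(Q[:,:2].astype(np.float32)))
E
```

```text
147 139 [484.5  67.1 152.5] [473.  55. 148.] [496.  79. 156.] ((484.39056396484375, 66.87831115722656), (23.545211791992188, 23.234272003173828), 51.323001861572266)
123 650 [533.   20.2 128.2] [458. -99. 123.] [670.  94. 133.] ((561.55078125, -10.826324462890625), (56.1854248046875, 272.518798828125), 46.03553009033203)
88 952 [545.4  67.9  92. ] [456. -99.  88.] [661. 198.  96.] ((545.9168701171875, 37.45318603515625), (118.22808837890625, 326.524169921875), 38.02985763549805)
98 18 [613.4 -61.6 104.6] [534. -99.  98.] [643. 106. 110.] ((582.2760009765625, 2.8865203857421875), (32.44080352783203, 213.64263916015625), 25.56879234313965)
```

View pics/c0.png

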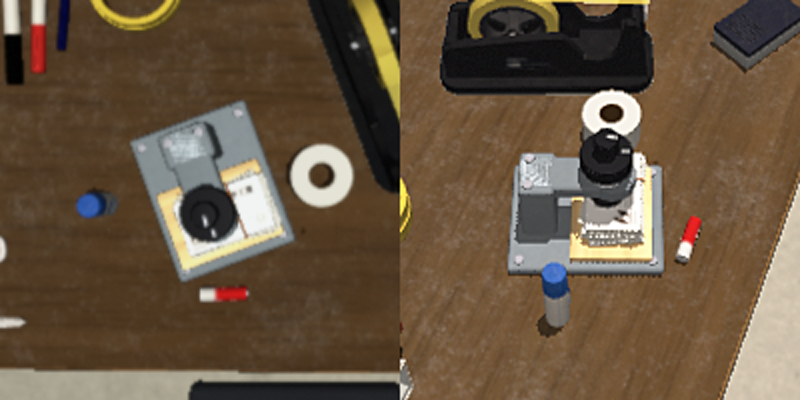

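View pics/scene0.png

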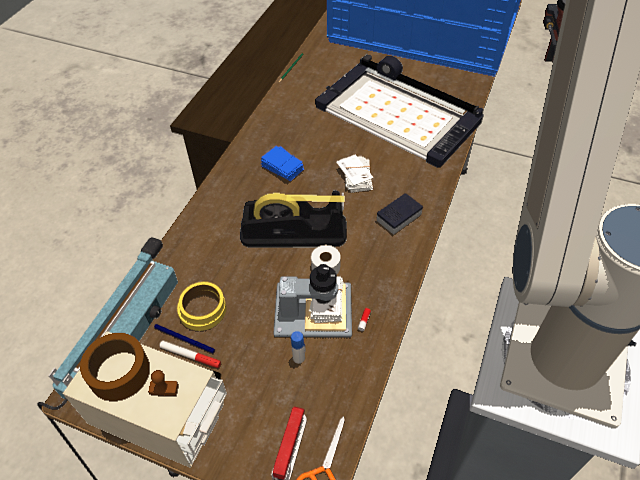

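The crop c0 (left: top view, right: scene view) shows the press with its double knob at top pixel (264,255) and scene pixel (322,275). Under the foot lies the white bundle, at scene (330,310).

The candidates for the bundle are white under the foot at (330,310), blue at (282,162), and loose white cards_b at (355,172). The one under the foot fits, because it is white and on the press bed, and the crop confirms it. From depth, the knob axis is at about (484.4, 66.9).

Next I move above the axis.

step_arm(moves="0.0242 -0.0277 0 0;0.0242 -0.0277 0 0;0.0242 -0.0277 0 0;0.0242 -0.0277 0 0;0.0242 -0.0277 0 0;0.0242 -0.0277 0 0;0.0242 -0.0277 0 0;0.0242 -0.0277 0 0;0.0242 -0.0277 0 0;0.0242 -0.0277 0 0", fingers=-1)

```text
t: 1.83
eef_pos: [330.2, -264.8, 222.9]
orientation: [0.99, 0.141, 0.0, 0.0]
contact_force: [1.0, -0.6, -0.2]
opening: 0.997
gripper_force: 0.0
```

step_arm(moves="0.0242 -0.0277 0 0;0.0242 -0.0277 0 0;0.0242 -0.0277 0 0;0.0242 -0.0277 0 0;0.0242 -0.0277 0 0;0.0242 -0.0277 0 0;0.0242 -0.0277 0 0;0.0242 -0.0277 0 0;0.0242 -0.0277 0 0;0.0242 -0.0277 0 0")

```text
t: 2.67
eef_pos: [485.1, 69.4, 222.9]
orientation: [0.99, 0.142, 0.0, 0.0]
contact_force: [0.3, -0.9, 0.4]
opening: 0.998
gripper_force: 0.0
```

step_arm(moves="0 0 0 -7;0 0 0 -7;0 0 0 -7;0 0 0 -7;0 0 0 -7;0 0 0 -7;0 0 0 -7;0 0 0 -7;0 0 0 -7;0 0 0 -7")

```text
t: 3.5
eef_pos: [484.6, 67.4, 222.8]
orientation: [0.728, 0.686, 0.0, 0.0]
contact_force: [-0.2, -1.2, 0.2]
opening: 1.001
gripper_force: 0.0
```

step_arm(moves="0 0 0 -7;0 0 0 -7;0 0 0 -7;0 0 0 -7;0 0 0 -7;0 0 0 -7;0 0 0 0;0 0 0 0;0 0 0 0;0 0 0 0")

```text
t: 4.33
eef_pos: [484.6, 67.4, 222.7]
orientation: [0.437, 0.899, 0.0, 0.0]
contact_force: [0.1, -0.5, 0.1]
opening: 1.003
gripper_force: 0.0
```

```bash
cat >> h.py <<'E'
def wpts(s,st):
    from scipy.spatial.transform import Rotation as Ro
    K=s["camera_matrix"];z=s["range_z"].astype(float)
    v,u=np.mgrid[0:480,0:640]
    P=np.stack([(u-K[0,2])/K[0,0]*z,(v-K[1,2])/K[1,1]*z,z,np.ones_like(z)],-1)
    T=(P@np.array(s["tool_from_camera"]).T)[...,:3]
    return Ro.from_quat(st["orientation"]).apply(T.reshape(-1,3)).reshape(480,640,3)+st["eef_pos"]
def yaw(st):
    o=st["orientation"];return 2*np.degrees(np.arctan2(o[1],o[0]))
E
python3 - <<'E'
from h import *
st=sensors.sense();s=snapshot("wrist");cv2.imwrite("pics/w1.png",s["pixels"])
P=wpts(s,st);print(st["t"],st["eef_pos"],yaw(st),st["q"].round(3),st["contact_force"],st["ft_torque"])
near=np.hypot(P[...,0]-484,P[...,1]-67)<45
for lo,hi in((148,157),(124,133)):
    Q=P[near&(P[...,2]>lo)&(P[...,2]<hi)]
    if len(Q)>8:print(lo,len(Q),np.median(Q,0).round(1),cv2.minEnclosingCircle(Q[:,:2].astype(np.float32)))
E
```

```text
4.3333 [484.56871106  67.3825056  222.72122769] 128.11578381148684 [ 0.114  0.223  1.924  0.     0.995 -0.551] [ 0.05572025 -0.54285586  0.07403818] [ 0.01891076 -0.14207996  0.06549694]
148 1055 [484.9  69.3 151.2] ((485.3500671386719, 68.70295715332031), 12.592854499816895)
124 2835 [479.9  74.8 127.3] ((485.19854736328125, 68.59327697753906), 26.500526428222656)
```

View pics/w1.png

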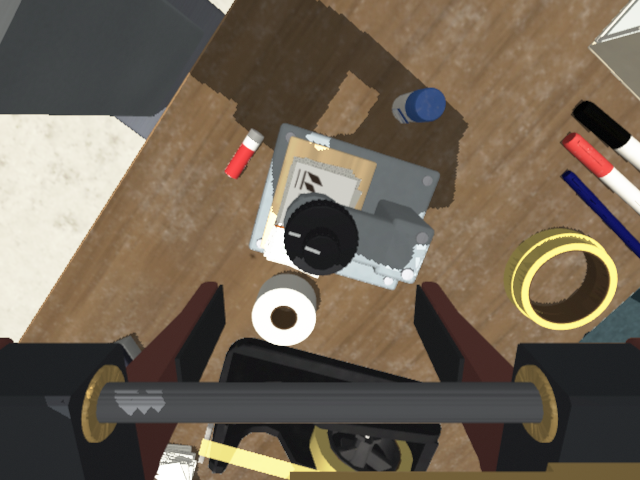

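The wrist view shows the double knob at (320,237), with its axis at about (485, 68). The tool is centred within 1 mm, so I descend and grip the ring.

step_arm(moves="0 0 0.0140 0;0 0 0.0140 0;0 0 0.0140 0;0 0 0.0140 0;0 0 0.0140 0;0 0 0.0140 0;0 0 0.0140 0;0 0 0.0140 0;0 0 0.010 0;0 0 0 0")

```text
t: 5.22
eef_pos: [483.3, 67.2, 99.0]
orientation: [0.437, 0.9, -0.001, -0.001]
contact_force: [-0.3, 0.0, -0.8]
opening: 1.0
gripper_force: 0.0
```

step_arm(moves="0 0 0 0;0 0 0 0;0 0 0 0;0 0 0 0;0 0 0 0;0 0 0 0;0 0 0 0;0 0 0 0;0 0 0 0;0 0 0 0", fingers=1, newtons=30)

```text
t: 6.05
eef_pos: [485.5, 67.8, 101.2]
orientation: [0.436, 0.9, 0.001, 0.001]
contact_force: [2.5, 5.4, 2.5]
opening: 0.587
gripper_force: 30.0
```

```bash
cat > s.py <<'E'
from h import *
st=sensors.sense()
print(st["t"],st["eef_pos"].round(1),"yaw",yaw(st).round(2),"F",st["contact_force"].round(1),"T",st["ft_torque"].round(3),"tau6",st["tau"][5].round(3),st["qd"][5].round(3),"op",round(float(st["opening"])*88,1),round(float(st["gripper_force"]),1))
E
python3 s.py
```

```text
6.05 [485.5  67.8 101.2] yaw 128.26 F [2.5 5.4 2.5] T [ 0.684 -0.394  0.091] tau6 0.106 0.0 op 51.6 30.0
```

step_arm(moves="0 0 0 0.8;0 0 0 0.8;0 0 0 0.8;0 0 0 0.8;0 0 0 0.8;0 0 0 0.8;0 0 0 0.8;0 0 0 0.8;0 0 0 0.8;0 0 0 0.8")

```text
t: 6.88
eef_pos: [485.5, 67.8, 101.2]
orientation: [0.498, 0.867, 0.001, 0.001]
contact_force: [1.7, 6.0, 3.4]
opening: 0.587
gripper_force: 30.0
```

```bash
python3 s.py
```

```text
6.8833 [485.5  67.8 101.2] yaw 120.25 F [1.7 6.  3.4] T [ 0.698 -0.366  0.288] tau6 0.051 0.166 op 51.6 30.0
```

step_arm(moves="0 0 0 0.8;0 0 0 0.8;0 0 0 0.8;0 0 0 0.8;0 0 0 0.8;0 0 0 0.8;0 0 0 0.8;0 0 0 0.8;0 0 0 0.8;0 0 0 0.8")

```text
t: 7.72
eef_pos: [485.4, 67.8, 101.2]
orientation: [0.557, 0.83, 0.001, 0.001]
contact_force: [2.3, 4.9, 3.5]
opening: 0.59
gripper_force: 30.0
```

```bash
python3 s.py
```

```text
7.7167 [485.4  67.8 101.2] yaw 112.25 F [2.3 4.9 3.5] T [ 0.665 -0.364  0.289] tau6 0.051 0.166 op 51.9 30.0
```

step_arm(moves="0 0 0 0.4;0 0 0 0.4;0 0 0 0.4;0 0 0 0.4;0 0 0 0.4;0 0 0 0.4;0 0 0 0.4;0 0 0 0.4;0 0 0 0.4;0 0 0 0.4")

```text
t: 8.55
eef_pos: [485.4, 67.8, 101.2]
orientation: [0.586, 0.81, 0.001, 0.001]
contact_force: [2.1, 4.3, 3.7]
opening: 0.586
gripper_force: 30.0
```

```bash
python3 s.py
```

```text
8.55 [485.4  67.8 101.2] yaw 108.27 F [2.1 4.3 3.7] T [ 0.645 -0.3    0.246] tau6 0.16 0.083 op 51.6 30.0
```

step_arm(moves="0 0 0 0.4;0 0 0 0.4;0 0 0 0.4;0 0 0 0.4;0 0 0 0.4;0 0 0 0.4;0 0 0 0.4;0 0 0 0.4;0 0 0 0.4;0 0 0 0.4")

```text
t: 9.38
eef_pos: [485.3, 67.8, 101.2]
orientation: [0.614, 0.789, 0.001, 0.001]
contact_force: [1.1, 4.4, 3.4]
opening: 0.588
gripper_force: 30.0
```

```bash
python3 s.py
```

```text
9.3833 [485.3  67.8 101.2] yaw 104.27 F [1.1 4.4 3.4] T [ 0.689 -0.266  0.325] tau6 0.161 0.084 op 51.7 30.0
```

step_arm(moves="0 0 0 0.4;0 0 0 0.4;0 0 0 0.4;0 0 0 0.4;0 0 0 0.4;0 0 0 0.4;0 0 0 0.4;0 0 0 0.4;0 0 0 0.4;0 0 0 0.4")

```text
t: 10.22
eef_pos: [485.3, 67.7, 101.2]
orientation: [0.641, 0.768, 0.001, 0.0]
contact_force: [1.9, 4.6, 3.3]
opening: 0.584
gripper_force: 30.0
```

```bash
python3 s.py
```

```text
10.2167 [485.3  67.7 101.2] yaw 100.27 F [1.9 4.6 3.3] T [ 0.65  -0.248  0.374] tau6 0.216 0.082 op 51.4 30.0
```

step_arm(moves="0 0 0 0.4;0 0 0 0.4;0 0 0 0.4;0 0 0 0.4;0 0 0 0.4;0 0 0 0.4;0 0 0 0.4;0 0 0 0.4;0 0 0 0.4;0 0 0 0.4")

```text
t: 11.05
eef_pos: [485.3, 67.7, 101.2]
orientation: [0.667, 0.745, 0.001, 0.0]
contact_force: [2.4, 4.6, 3.3]
opening: 0.581
gripper_force: 30.0
```

```bash
python3 s.py
```

```text
11.05 [485.3  67.7 101.2] yaw 96.28 F [2.4 4.6 3.3] T [ 0.705 -0.231  0.415] tau6 0.293 0.084 op 51.2 30.0
```

step_arm(moves="0 0 0 0.4;0 0 0 0.4;0 0 0 0.4;0 0 0 0.4;0 0 0 0.2;0 0 0 0;0 0 0 0;0 0 0 0;0 0 0 0;0 0 0 0")

```text
t: 11.88
eef_pos: [485.3, 67.8, 101.2]
orientation: [0.679, 0.734, 0.001, 0.0]
contact_force: [1.7, 4.4, 4.7]
opening: 0.585
gripper_force: 30.0
```

```bash
python3 s.py
```

```text
11.8833 [485.3  67.8 101.2] yaw 94.5 F [1.7 4.4 4.7] T [ 0.735 -0.234  0.35 ] tau6 0.368 0.0 op 51.4 30.0
```

step_arm(moves="0 0 0 0;0 0 0 0;0 0 0 0;0 0 0 0;0 0 0 0;0 0 0 0;0 0 0 0;0 0 0 0;0 0 0 0;0 0 0 0", fingers=-1)

```text
t: 12.72
eef_pos: [484.5, 67.4, 100.7]
orientation: [0.679, 0.734, 0.0, 0.0]
contact_force: [-0.7, 0.3, 0.3]
opening: 1.005
gripper_force: 0.0
```

```bash
python3 s.py
```

```text
12.7167 [484.5  67.4 100.7] yaw 94.46 F [-0.7  0.3  0.3] T [-0.021 -0.085 -0.02 ] tau6 0.0 -0.0 op 88.5 0.0
```

step_arm(moves="0 0 -0.006 0;0 0 -0.006 0;0 0 -0.006 0;0 0 -0.006 0;0 0 -0.004 0;0.0005 0.0007 -0.0035 0;0 0 0 0;0 0 0 0;0 0 0 0;0 0 0 0")

```text
t: 13.55
eef_pos: [485.0, 67.9, 131.9]
orientation: [0.679, 0.734, -0.0, -0.0]
contact_force: [0.4, -0.1, 0.3]
opening: 0.998
gripper_force: 0.0
```

step_arm(moves="0 0 0 0;0 0 0 0;0 0 0 0;0 0 0 0;0 0 0 0;0 0 0 0;0 0 0 0;0 0 0 0;0 0 0 0;0 0 0 0", fingers=1, newtons=15)

```text
t: 14.38
eef_pos: [485.2, 67.9, 132.2]
orientation: [0.679, 0.734, 0.0, 0.0]
contact_force: [-0.4, 0.0, -0.6]
opening: 0.281
gripper_force: 0.0
```

```bash
python3 s.py
```

```text
14.3833 [485.2  67.9 132.2] yaw 94.46 F [-0.4  0.  -0.6] T [-0.032 -0.096 -0.059] tau6 0.0 0.001 op 24.8 0.0
```

step_arm(moves="0 0 0 0;0 0 0 0;0 0 0 0;0 0 0 0;0 0 0 1;0 0 0 1.5;0 0 0 1.5;0 0 0 1.5;0 0 0 1.5;0 0 0 1.5")

```text
t: 15.22
eef_pos: [485.2, 67.9, 132.2]
orientation: [0.732, 0.681, 0.0, 0.0]
contact_force: [-0.1, -0.6, -0.7]
opening: 0.268
gripper_force: 15.0
```

```bash
python3 s.py
```

```text
15.2167 [485.2  67.9 132.2] yaw 85.84 F [-0.1 -0.6 -0.7] T [-0.079 -0.178  0.037] tau6 -0.354 0.312 op 23.6 15.0
```

step_arm(moves="0 0 0 2;0 0 0 2.5;0 0 0 2.5;0 0 0 2.5;0 0 0 2.5;0 0 0 2.5;0 0 0 2.5;0 0 0 2.5;0 0 0 2.5;0 0 0 2")

```text
t: 16.05
eef_pos: [485.2, 68.0, 132.2]
orientation: [0.858, 0.513, -0.0, -0.0]
contact_force: [-0.6, 0.0, -0.3]
opening: 0.265
gripper_force: 15.0
```

step_arm(moves="0 0 0 2;0 0 0 2;0 0 0 2;0 0 0 2;0 0 0 2;0 0 0 2;0 0 0 1.5;0 0 0 1.5;0 0 0 1.5;0 0 0 1.5")

```text
t: 16.88
eef_pos: [485.1, 68.0, 132.2]
orientation: [0.928, 0.373, -0.0, -0.0]
contact_force: [0.7, -0.3, 0.0]
opening: 0.265
gripper_force: 15.0
```

```bash
python3 s.py
```

```text
16.8833 [485.1  68.  132.2] yaw 43.84 F [ 0.7 -0.3  0. ] T [ 0.094 -0.022  0.06 ] tau6 -0.354 0.312 op 23.3 15.0
```

Turned 50.6° so far; now slowly to the stop.

step_arm(moves="0 0 0 1;0 0 0 1;0 0 0 1;0 0 0 1;0 0 0 1;0 0 0 1;0 0 0 1;0 0 0 1;0 0 0 1;0 0 0 1")

```text
t: 17.72
eef_pos: [485.1, 68.0, 132.2]
orientation: [0.957, 0.291, -0.0, -0.0]
contact_force: [-1.2, 2.1, 1.8]
opening: 0.269
gripper_force: 15.0
```

```bash
python3 s.py
```

```text
17.7167 [485.1  68.  132.2] yaw 33.86 F [-1.2  2.1  1.8] T [0.29  0.085 0.133] tau6 -0.216 0.207 op 23.6 15.0
```

step_arm(moves="0 0 0 0.6;0 0 0 0.6;0 0 0 0.6;0 0 0 0.6;0 0 0 0.6;0 0 0 0.6;0 0 0 0.6;0 0 0 0.6;0 0 0 0.6;0 0 0 0.6")

```text
t: 18.55
eef_pos: [484.8, 67.8, 132.1]
orientation: [0.97, 0.241, -0.0, 0.0]
contact_force: [-3.4, 1.0, 3.5]
opening: 0.268
gripper_force: 15.0
```

```bash
python3 s.py
```

```text
18.55 [484.8  67.8 132.1] yaw 27.91 F [-3.4  1.   3.5] T [0.269 0.499 0.261] tau6 0.063 0.125 op 23.6 15.0
```

step_arm(moves="0 0 0 0.6;0 0 0 0.6;0 0 0 0.6;0 0 0 0.6;0 0 0 0.6;0 0 0 0.6;0 0 0 0.6;0 0 0 0.6;0 0 0 0.6;0 0 0 0.6")

```text
t: 19.38
eef_pos: [485.1, 68.0, 132.1]
orientation: [0.982, 0.19, -0.0, -0.0]
contact_force: [-3.9, 2.0, 4.0]
opening: 0.271
gripper_force: 15.0
```

```bash
python3 s.py
```

```text
19.3833 [485.1  68.  132.1] yaw 21.9 F [-3.9  2.   4. ] T [0.495 0.661 0.303] tau6 0.101 0.124 op 23.9 15.0
```

step_arm(moves="0 0 0 0;0 0 0 0;0 0 0 0;0 0 0 0;0 0 0 0;0 0 0 0;0 0 0 0;0 0 0 0;0 0 0 0;0 0 0 0", fingers=-1)

```text
t: 20.22
eef_pos: [485.2, 67.9, 132.2]
orientation: [0.982, 0.19, 0.0, 0.0]
contact_force: [-0.1, 1.1, -0.4]
opening: 0.979
gripper_force: 0.0
```

step_arm(moves="0 0 -0.01 0;0 0 -0.01 0;0 0 -0.01 0;0 0 -0.01 0;0 0 -0.01 0;0 0 -0.01 0;0 0 -0.01 0;0 0 -0.01 0;0 0 -0.01 0;0 0 0 0")

```text
t: 21.05
eef_pos: [486.4, 68.1, 224.4]
orientation: [0.982, 0.19, 0.002, 0.0]
contact_force: [0.6, 0.4, -0.6]
opening: 1.001
gripper_force: 0.0
```

```bash
python3 s.py; python3 - <<'E'
from h import *
st=sensors.sense();s=snapshot("wrist");print(yaw(st))
P=wpts(s,st)
a=cv2.imread("pics/w1.png")
# rectify both to world top views around the axis (2 px... 6 px/mm) at z=152, using wrist depth
def proj(img,K,M,eef,q):
    from scipy.spatial.transform import Rotation as Ro
    g=np.linspace(-35,35,400);X,Y=np.meshgrid(485-0*g+0,0);
    r,c=np.meshgrid(g,g,indexing="ij")
    W=np.stack([485.0-r,68.0-c,np.full_like(r,152)],-1)
    T=Ro.from_quat(q).inv().apply((W-eef).reshape(-1,3))
    Mi=np.linalg.inv(M);C=T@Mi[:3,:3].T+Mi[:3,3];p=C@np.array(K).T;p=(p[:,:2]/p[:,2:]).reshape(400,400,2).astype(np.float32)
    return cv2.remap(img,p,None,cv2.INTER_CUBIC)
K=s["camera_matrix"];M=np.array(s["tool_from_camera"])
h=np.radians(128.116)/2
A=proj(a,K,M,np.array([484.57,67.38,222.72]),[np.cos(h),np.sin(h),0,0])
B=proj(s["pixels"],K,M,st["eef_pos"],st["orientation"])
cv2.imwrite("pics/c2.png",cv2.convertScaleAbs(np.hstack([A,B]),alpha=1.5))
cv2.imwrite("pics/w2.png",s["pixels"])
E
```

```text
21.05 [486.4  68.1 224.4] yaw 21.96 F [ 0.6  0.4 -0.6] T [ 0.002 -0.004  0.011] tau6 -0.001 0.001 op 88.0 0.0
21.95674963350787
```

View pics/c2.png

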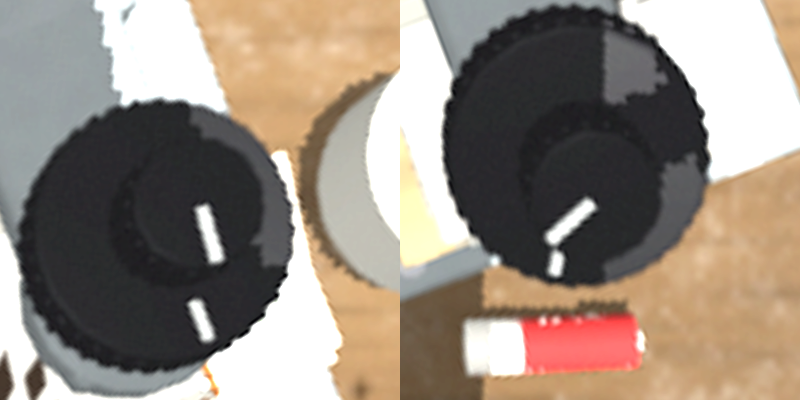

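The crop, with views before and after, shows the lock knob's mark turned about 62° clockwise. Before, it ran (203,208) to (217,262); after, (592,203) to (550,242). The torque then levelled off as the grip slipped, so the lock is at its stop. The ring's mark moved from about (201,321) to (555,263), roughly the commanded 34°. The fingers are clear of everything, so I hand in.

```bash
python3 -c "
from h import *
print(finish_job())"
```

```text
the job is handed in; nothing more can be done
None
```

I turned the ring until the foot pressed on the bundle with about 14 N, judged by torque felt at the ring, then turned the lock knob to its stop, backed the open gripper clear and handed the job in; no verdict came back.

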